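# Uncover the stopcock box and shut the red gas cock

## Task

Shut off the gas: with your fingertips push the loose cover of the stopcock box on the worktop aside, all the way to the left end, so that the two cock handles on the right are bare, then push the red handle a quarter turn to its stop, so that it lies across its pipe. The cover stays lying in its guides and is only slid, never lifted or tipped; leave the black handle as it is, do not shift the sauce cup, the salt shaker or the timer, and finish with the hand clear of everything.

Things in the scene. Friction and masses are not known exactly. Their poses are not given: they have to be found in the camera images.
- stopcock_box: Grey box fixed to the worktop, 150 (x) x 400 (y) x 72 mm high, yaw varies; origin: centre of its underside, on the worktop; +y runs to its left end. Walls 5 mm. The right half is a bay holding two cocks; the left half is closed, its top (z 62 mm) just under the cover's path. Ledges at z 64 mm along both long walls carry the cover, which the walls guide and the end walls stop.
- cover: Loose aluminium plate 137 x 190 x 4 mm, about 0.45 kg, over the bay at the start; slides along the box's y with 1.5 mm of play each side and 1 to 7 N of friction. Origin: centre of its underside (z 64 mm), axes as the box's. Origin at box y -100 to -65 mm at the start, about +100 mm when the plate meets the left end wall.
- red_handle (a joint): Red handle of the cock to shut: 0 = open, along its pipe, pointing to the box's -x; 1.571 = shut, at its stop, across the pipe, pointing to the box's +y (clockwise from above). Starts at 0 to 0.4, turns stiffly (0.08 N m), stays where left. A bar reaching 50 mm from its axis, 10 mm wide, z 38 to 56 mm above the worktop.
- red_axis (a point): Point on the red handle's vertical turning axis, at the handle's top (z 56 mm). It lies at box x = +30 mm and box y = -145 or -60 mm; red and black change places from start to start.
- red_tip (a point): Outer end of the red handle, at its top, 50 mm from its axis.
- bay (a point): Middle of the bay's floor, 6 mm above the worktop. The bay is 128 mm wide in the box's x between the ledges and runs from box y -195 to +6 mm. Two brass pipes, 16 mm thick, run through it along the box's x, axes 22 mm above the worktop, one under each handle; the valve bodies reach up to 31 mm.
- ridge_top (a point): Middle of the top of the black push ridge on the cover, straight above the cover's origin, 90 mm above the worktop. The ridge stands 22 mm above the plate, is 90 mm long in the box's x and 12 mm thick in its y.
- black_handle (a joint): Black handle of the other cock, same shape and turning sense as the red one; starts at 0 to 0.25 and must stay as it is.
- black_tip (a point): Outer end of the black handle, at its top, 50 mm from its axis.
- small_cup: Small steel sauce cup, 64 mm wide, 51 mm high, loose, beyond the right end of the box; origin at the centre of its underside.
- salt_shaker: Salt shaker, 44 mm wide, 90 mm high, loose, behind the closed half of the box; origin at the centre of its underside.
- kitchen_timer: White kitchen timer lying flat, 62 x 62 x 20 mm, loose, to the left of the box; origin at the centre of its underside.

How it is judged:
On the way, in this order (a step that is already met when the one before it is completed fails the run):
1. the cover is pushed aside to the left end, the red handle not yet shut (y of cover in the frame of stopcock_box above 0.09 m and height (world z) of cover between 0.06 and 0.069 m and angle between cover's own z axis and vertical below 0.05 rad and value of joint red_handle below 1 rad), for 0.2 s.
2. the red handle is pushed shut, to its stop (value of joint red_handle above 1.45 rad), for 0.2 s.
At the end, for the whole second after the job is handed in: The cover lies flat in its guides within 10 mm of the left stop and at rest, the red handle is shut (at least 1.45 of 1.571 rad), the black handle's tip is within 12 mm of where it was, and cup, shaker and timer are within 20 mm of where they stood (y of cover in the frame of stopcock_box above 0.09 m and height (world z) of cover between 0.06 and 0.069 m and angle between cover's own z axis and vertical below 0.05 rad and value of joint red_handle above 1.45 rad and linear speed of cover below 0.02 m/s and distance of black_tip from where it was at the start of the episode below 0.012 m and distance of each of small_cup, salt_shaker, kitchen_timer from where it was at the start of the episode below 0.02 m); the robot touches nothing.
It fails at once if the cover is lifted (10 mm) or tipped (0.15 rad) (height (world z) of cover above 0.074 m or angle between cover's own z axis and vertical above 0.15 rad).
It fails at once if the black handle is moved (its tip by 12 mm) (distance of black_tip from where it was at the start of the episode above 0.012 m).
It fails at once if the steel sauce cup is shifted or lifted (20 mm) (distance of small_cup from where it was at the start of the episode above 0.02 m).
It fails at once if the salt shaker is shifted or lifted (20 mm) (distance of salt_shaker from where it was at the start of the episode above 0.02 m).
It fails at once if the kitchen timer is shifted or lifted (20 mm) (distance of kitchen_timer from where it was at the start of the episode above 0.02 m).
It also fails if it takes over 48 s, if anything falls off the work surface, if the arm or the gripper's body presses on something with over 40 N, if the wrist force passes 120 N, or if a joint passes its speed limit or range.

## Robot

A 7-joint arm with a two-finger parallel gripper is mounted at the origin on a cart in front of the work surface, level with it; the furniture and walls round the work are solid. World frame = base frame: x ahead of the robot, y to its left, z up, the work surface at z = 0. Lengths are in m, angles in rad, forces in N, time in s.
With the tool pointing down it reaches from about 0.4 to 0.85 m from the base axis. Payload 4.5 kg.
Tool frame: the origin (TCP) lies between the finger pads; the fingertips stand r.tip_reach ahead of it and the grasp point (between the pads) lies 11 mm behind it (r.tip_reach is the distance from the TCP to the fingertips, in m); z points along the fingers, y is the line along which they close (so a half turn about z gives the same grasp; the last joint's range is limited). The gripper opens to 88 mm and grips with 3 to 60 N. Pads are 18 mm wide; open, the fingers measure 123 mm over their backs; the gripper's body (75 mm by 187 mm) begins 45 mm behind the grasp point.
Start: joints at [-1.168, 0.689, -0.195, 1.565, 0.157, 0.902, -0.215], TCP at [0.225, 0.583, 0.247] pointing down, gripper open.
Joint ranges: [-3.01, 3.01], [-0.46, 2.08], [-1.47, 1.51], [0.13, 2.56], [-1, 4.14], [0.04, 2.09], [-2.66, 2.66]. Speed limits (rad/s): [2.57, 2.57, 3.14, 3.14, 3.14, 3.14, 3.14].

## Interface

Orientations are given as a unit quaternion [x, y, z, w].
In Python, from plant import r, vision, workorder gives the robot as it stands.
- The arm moves only by the tool drive_tool, never from a script. Its argument "targets" is a list of rows, each an object of numbers: "tx", "ty", "tz": the shift along the world's x, y, z in units of 0.03 m (1.0 is 0.03 m); "wx", "wy", "wz": the turn, a rotation vector about the world's x, y, z in units of 60 degrees (1.0 is 60 degrees); "claw": the opening, from -1 (shut) to 1 (fully open). A call has exactly 8 rows; each row shifts and turns the commanded pose from where the row before left it; what a row does not reach is not made up. A row lasts 1/10 s, in which the tool goes at most 50 mm and 8.59 degrees, less where a joint would pass 70% of its speed; a pose out of reach is approached as far as the arm can. A call with a number of a shift or a turn outside -1 to 1 is refused whole. A call with a gripper value outside its range is refused whole. The fingers move at their own pace and stop on an object; "force" is the grip in N (left out, the last holds). Time passes only in rows, so rows that do not move let the fingers close, or fill a call up. It gives the time, the measured TCP pose, the force, the opening and the grip force at its end, in the units of the state.
- r.get_state(): the state, without advancing time (a new reading comes with each control period).
- vision.snapshot(name): name is "side" or "top"; returns a dict with "image" (400x640x3 uint8, blue, green, red), "range_z" (400x640 float32, m along the optical axis (not along the pixel's ray), 0 where there is no reading), "K" (3x3 intrinsics, pixels), "dist" ([k1, k2, p1, p2, k3] as OpenCV has them; the pictures are not rectified), "cam_to_world" (4x4, takes a point from camera to world coordinates). Camera axes: x right, y up, looking along -z (the intrinsics and any distortion apply to the point x, -y, -z); pixel columns grow to the right and rows downward; lengths in m; the calibration is good to about 2 mm. A picture is of the moment at which its call begins.
- workorder.finish_job(): hands the job in; it is judged then, once.
The state is a dict: "clock": time; "q": joint angles; "qd": joint speeds; "joint_torque": joint torques, N m; "tool_pos": TCP position; "eef_rot": TCP orientation; "contact_force": force on the tool from outside, world axes, zero at the start; "moment": the same for the moment, N m; "opening": opening from 0.0 (shut) to 1.0 (fully open); "finger_force": force on a finger pad.
Only numpy, scipy, OpenCV 4.12 (cv2) and the standard library are available. Lean on these libraries where they do the work, as an engineer would, in place of code of your own. Each camera call takes 0.05 s, during which the arm holds its last target. There are 200 camera calls.

## Working session

There is one attempt and no reset: what is moved stays moved. The work goes in short steps, Python scripts to look and compute and a tool call to move; the robot and the scene stay as the last step left them, time stands still between calls to the robot, and variables do not carry over. Pictures are saved under pics/ and viewed, at most 10 in all, crops included, and the job is handed in when it is done.

Besides the shell and the picture viewer there is one more tool, called after ">>>" by a JSON object that holds its "name" and its "arguments", one argument or row to a line. drive_tool: Moves the arm, as the interface text tells. Its arguments: {"type":"object","properties":{"targets":{"type":"array","items":{"type":"object","properties":{"tx":{"type":"number"},"ty":{"type":"number"},"tz":{"type":"number"},"wx":{"type":"number"},"wy":{"type":"number"},"wz":{"type":"number"},"claw":{"type":"number"}}}},"force":{"type":"number"}},"required":["targets"]}

```bash
mkdir -p pics; ls; python3 - <<'E'
from plant import r,vision
import cv2,numpy as np
for n in("top","side"):
    s=vision.snapshot(n);cv2.imwrite(f"pics/{n}0.png",s["image"]);np.savez(f"{n}0.npz",**s)
    print(n,s["K"].tolist(),s["dist"],s["cam_to_world"].round(3).tolist())
print(r.tip_reach,r.get_state())
E
```

```text
pics
top [[470.8253071809411, 0.0, 320.6509094796596], [0.0, 470.8253071809411, 199.11856229212017], [0.0, 0.0, 1.0]] [-0.11850235  0.          0.          0.          0.        ] [[-0.025, 0.985, -0.168, 0.365], [-1.0, -0.024, 0.009, -0.127], [0.005, 0.168, 0.986, 1.204], [0.0, 0.0, 0.0, 1.0]]
side [[368.44421486758773, 0.0, 318.2247281396537], [0.0, 368.44421486758773, 195.87820021429053], [0.0, 0.0, 1.0]] [0.00295964 0.         0.         0.         0.        ] [[-0.987, 0.085, -0.134, 0.427], [-0.157, -0.636, 0.755, 0.518], [-0.021, 0.767, 0.642, 0.645], [0.0, 0.0, 0.0, 1.0]]
0.008 {'clock': 0.1, 'q': array([-1.16821582,  0.68993152, -0.19451172,  1.56622379,  0.15727818,
        0.9025403 , -0.21510018]), 'qd': array([ 0.00012133, -0.00280287, -0.00188222, -0.00310272,  0.0007464 ,
        0.00046997, -0.00153079]), 'joint_torque': array([-2.69456948e-03, -5.28499889e+01, -1.27115764e+00, -1.53837544e+01,
       -5.24677313e-02,  1.90905201e-03,  3.49804077e-05]), 'tool_pos': array([0.22513663, 0.58243695, 0.24597475]), 'eef_rot': array([ 1.83320468e-01,  9.83052832e-01, -8.51494954e-04, -1.00122245e-04]), 'contact_force': array([ 0.50947339, -0.5362303 ,  0.30565293]), 'moment': array([ 0.02961666, -0.04304866, -0.02319663]), 'finger_force': 0.0, 'opening': 0.9980472094814595}
```

View pics/top0.png

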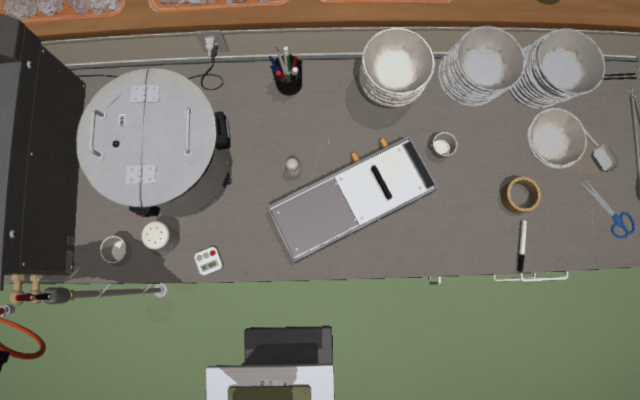

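View pics/side0.png

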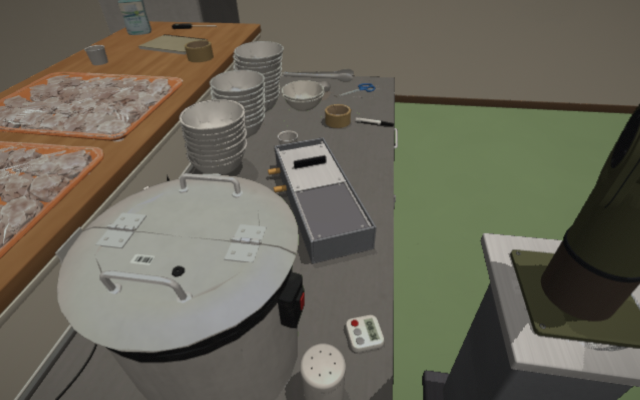

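The top view shows the box running from about (280,235) to (425,165), with the cover on its right half and the ridge at (382,182). The shaker is at (292,167), the cup at (443,145) and the timer at (208,261).

```bash
cat > h.py <<'E'
import cv2,numpy as np
def cloud(s):
    v,u=np.mgrid[0:400,0:640]
    p=cv2.undistortPoints(np.stack([u,v],-1).reshape(-1,1,2).astype(np.float64),s["K"],s["dist"]).reshape(400,640,2)
    z=s["range_z"];c=np.stack([p[...,0]*z,-p[...,1]*z,-z,np.ones_like(z)],-1)
    return (c@s["cam_to_world"].T)[...,:3]
def ray(s,px,h):
    p=cv2.undistortPoints(np.array(px,float).reshape(-1,1,2),s["K"],s["dist"]).reshape(-1,2)
    M=s["cam_to_world"];d=np.c_[p[:,0],-p[:,1],-np.ones(len(p))]@M[:3,:3].T
    return M[:3,3]+d*((h-M[2,3])/d[:,2])[:,None]
E
python3 - <<'E'
from h import *
for n in("top","side"):
    s=np.load(n+"0.npz");P=cloud(s)
    roi=np.zeros((400,640),bool)
    if n=="top": roi[130:270,260:440]=1
    else: roi[130:270,265:385]=1
    roi&=(P[...,0]>.3)
    m=roi&(P[...,2]>.05)&(P[...,2]<.1)
    k,l,st,_=cv2.connectedComponentsWithStats(m.astype(np.uint8));i=1+st[1:,4].argmax();m=l==i
    q=P[m];print(n,len(q),"rect",cv2.minAreaRect(q[:,:2].astype(np.float32)), "medz",np.median(q[:,2]))
    box=cv2.boxPoints(cv2.minAreaRect(q[:,:2].astype(np.float32)));print(box.round(4).tolist())
    rd=m&(P[...,2]>.083)&(s["image"].max(-1)<70);q=P[rd]
    print("ridge",len(q),q.mean(0),cv2.minAreaRect(q[:,:2].astype(np.float32)))
    w=(m&(s["image"].min(-1)>(150)));q=P[w];print("plate",len(q),np.median(q[:,2]),cv2.minAreaRect(q[:,:2].astype(np.float32)))
    if n=="top": 
        for nm,(u,v),h in(("shaker",(292,162),.09),("cup",(443,145),.051),("timer",(208,261),.02)): print(nm,ray(s,[(u,v)],h).round(3))
s=np.load("top0.npz");cv2.imwrite("pics/c.png",cv2.resize(s["image"][120:280,240:460],None,fx=3.5,fy=3.5,interpolation=2))
E
```

```text
top 9523 rect ((0.5609230995178223, -0.21606099605560303), (0.15102644264698029, 0.40164828300476074), 25.405231475830078) medz 0.06541427060570215
[[0.4065999984741211, -0.06710000336170197], [0.5788999795913696, -0.42989999055862427], [0.7153000235557556, -0.3650999963283539], [0.5429999828338623, -0.002300000051036477]]
ridge 158 [ 0.59349841 -0.28378316  0.08888211] ((0.5933293104171753, -0.28424933552742004), (0.08739911764860153, 0.010959908366203308), 25.8349609375)
plate 4312 0.06740675931018913 ((0.5607554912567139, -0.2159058153629303), (0.14265799522399902, 0.38775837421417236), 25.79184913635254)
shaker [[ 0.648 -0.069  0.09 ]]
cup [[ 0.694 -0.454  0.051]]
timer [[0.415 0.15  0.02 ]]
side 6499 rect ((0.5570169687271118, -0.21815115213394165), (0.15090861916542053, 0.4041339159011841), 25.34737777709961) medz 0.06467749435400505
[[0.40230000019073486, -0.06780000030994415], [0.5752999782562256, -0.43309998512268066], [0.7117000222206116, -0.3684999942779541], [0.5386999845504761, -0.0031999999191612005]]
ridge 104 [ 0.58963294 -0.28273324  0.08809847] ((0.5895919799804688, -0.28322482109069824), (0.08627348393201828, 0.009047103114426136), 25.66887092590332)
plate 1614 0.06864533989820659 ((0.5897447466850281, -0.2863253057003021), (0.135052889585495, 0.1909375637769699), 25.19965171813965)
```

View pics/c.png

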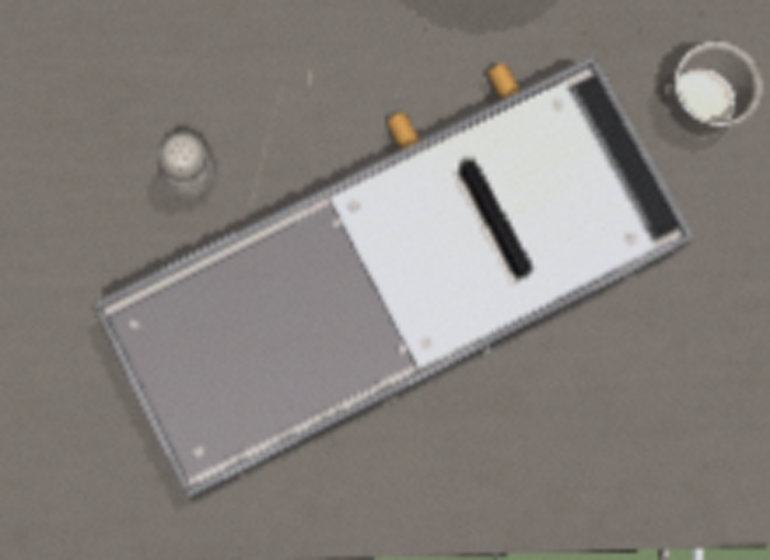

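The crop confirms the box is yawed about 25° with the cover covering the bay. Next I check for tall obstacles along the way to it.

```bash
python3 - <<'E'
from h import *
H=np.full((12,16),-9.)
for n in("top","side"):
    s=np.load(n+"0.npz");P=cloud(s)[s["range_z"]>0]
    i=np.floor(P[:,0]/.1).astype(int);j=np.floor((P[:,1]+.7)/.1).astype(int)
    ok=(i>=0)&(i<12)&(j>=0)&(j<16);np.maximum.at(H,(i[ok],j[ok]),P[ok,2])
print("cols y=-.7..",);print(np.array2string(H,precision=2,suppress_small=True,max_line_width=200))
E
```

```text
cols y=-.7..
[[-0.83 -0.83 -0.83 -0.83 -0.84  0.01  0.39  0.39  0.02 -0.83 -0.83 -0.83 -0.83 -0.83 -0.83 -0.83]
 [-0.84 -0.83 -0.83 -0.84 -0.83  0.01  0.02  0.02  0.01 -0.83 -0.83 -0.82  0.31 -0.01 -0.14 -0.83]
 [-0.83 -0.83 -0.84 -0.83 -0.83 -0.83 -0.84 -0.83 -0.83 -0.83 -0.83  0.33  0.31 -0.12 -0.15 -0.23]
 [ 0.02  0.01  0.01  0.    0.01  0.01  0.01  0.01  0.02  0.01  0.01  0.36  0.25  0.1   0.01 -0.83]
 [ 0.02  0.01  0.01  0.01  0.08  0.08  0.08  0.01  0.03  0.24  0.07  0.36  0.01 -9.   -9.   -9.  ]
 [ 0.05  0.01  0.08  0.09  0.1   0.08  0.08  0.3   0.31  0.32  0.31  0.36  0.01 -9.   -9.   -9.  ]
 [ 0.08  0.01  0.08  0.08  0.09  0.08  0.09  0.31  0.33  0.31  0.35  0.36  0.36 -9.   -9.   -9.  ]
 [ 0.22  0.19  0.19  0.19  0.19  0.01  0.01  0.31  0.33  0.32  0.34  0.36  0.36 -9.   -9.   -9.  ]
 [ 0.22  0.19  0.19  0.19  0.19  0.14  0.15  0.01  0.3   0.3   0.01  0.39  0.4  -9.   -9.   -9.  ]
 [ 0.22  0.2   0.22  0.22  0.22  0.22  0.22  0.22  0.22  0.22  0.22  0.38  0.4  -9.   -9.   -9.  ]
 [ 0.24  0.19  0.23  0.23  0.23  0.23  0.23  0.23  0.23  0.22  0.24  0.23  0.24  0.24 -9.   -9.  ]
 [ 0.19  0.19  0.23  0.23  0.23  0.23  0.23  0.23 -9.   -9.   -9.   -9.   -9.   -9.   -9.   -9.  ]]
```

```bash
python3 - <<'E'
from h import *
s=np.load("top0.npz");P=cloud(s)
a=s["image"][220:370,0:200];cv2.imwrite("pics/d.png",cv2.resize(a,None,fx=4,fy=4,interpolation=2))
for u,v in((30,297),(60,295),(90,294),(120,293),(160,290),(35,283),(20,325),(40,345),(155,235),(115,250),(5,380)): print(u,v,P[v,u].round(3))
E
```

```text
30 297 [0.332 0.523 0.178]
60 295 [0.333 0.538 0.021]
90 294 [ 0.331  0.552 -0.174]
120 293 [ 0.328  0.553 -0.397]
160 290 [ 0.33   0.556 -0.823]
35 283 [0.363 0.558 0.106]
20 325 [ 0.229  0.828 -0.251]
40 345 [ 0.192  0.649 -0.075]
155 235 [0.475 0.259 0.103]
115 250 [0.448 0.398 0.009]
5 380 [-0.076  1.295 -0.851]
```

View pics/d.png

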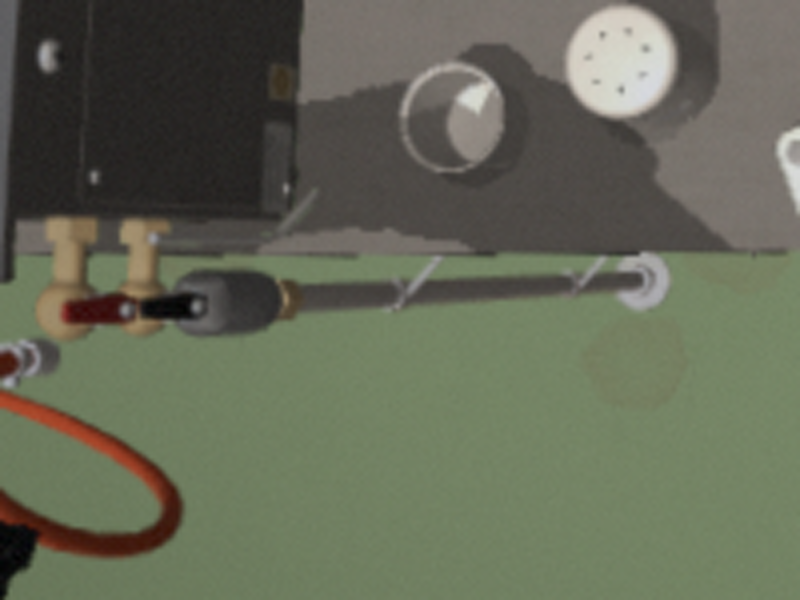

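>>> {"name": "drive_tool", "arguments": {
  "targets": [
    {"tz": 1, "claw": -1},
    {"tz": 1, "claw": -1},
    {"tz": 1, "claw": -1},
    {"tz": 1, "claw": -1},
    {"tz": 1, "claw": -1},
    {"ty": -1, "claw": -1},
    {"ty": -1, "claw": -1},
    {"ty": -1, "claw": -1}
  ],
  "force": 10
}}

```text
validation failed for argument at $.ta...
```

>>> {"name": "drive_tool", "arguments": {
  "targets": [
    {"tx": 0, "ty": 0, "tz": 1, "wx": 0, "wy": 0, "wz": 0, "claw": -1},
    {"tx": 0, "ty": 0, "tz": 1, "wx": 0, "wy": 0, "wz": 0, "claw": -1},
    {"tx": 0, "ty": 0, "tz": 1, "wx": 0, "wy": 0, "wz": 0, "claw": -1},
    {"tx": 0, "ty": 0, "tz": 1, "wx": 0, "wy": 0, "wz": 0, "claw": -1},
    {"tx": 0, "ty": 0, "tz": 1, "wx": 0, "wy": 0, "wz": 0, "claw": -1},
    {"tx": 0, "ty": -1, "tz": 0, "wx": 0, "wy": 0, "wz": 0, "claw": -1},
    {"tx": 0, "ty": -1, "tz": 0, "wx": 0, "wy": 0, "wz": 0, "claw": -1},
    {"tx": 0, "ty": -1, "tz": 0, "wx": 0, "wy": 0, "wz": 0, "claw": -1}
  ],
  "force": 10
}}

```text
clock: 0.9
tool_pos: [0.2252, 0.4917, 0.3964]
eef_rot: [0.183, 0.983, -0.0, -0.0]
contact_force: [0.6, -0.1, 0.7]
opening: 0.299
finger_force: 0.0
```

>>> {"name": "drive_tool", "arguments": {
  "targets": [
    {"tx": 0.45, "ty": -1, "tz": 0, "wx": 0, "wy": 0, "wz": -0.045, "claw": -1},
    {"tx": 0.45, "ty": -1, "tz": 0, "wx": 0, "wy": 0, "wz": -0.045, "claw": -1},
    {"tx": 0.45, "ty": -1, "tz": 0, "wx": 0, "wy": 0, "wz": -0.045, "claw": -1},
    {"tx": 0.45, "ty": -1, "tz": 0, "wx": 0, "wy": 0, "wz": -0.045, "claw": -1},
    {"tx": 0.45, "ty": -1, "tz": 0, "wx": 0, "wy": 0, "wz": -0.045, "claw": -1},
    {"tx": 0.45, "ty": -1, "tz": 0, "wx": 0, "wy": 0, "wz": -0.045, "claw": -1},
    {"tx": 0.45, "ty": -1, "tz": 0, "wx": 0, "wy": 0, "wz": -0.045, "claw": -1},
    {"tx": 0.45, "ty": -1, "tz": 0, "wx": 0, "wy": 0, "wz": -0.045, "claw": -1}
  ]
}}

```text
clock: 1.7
tool_pos: [0.3334, 0.2515, 0.3966]
eef_rot: [0.365, 0.931, -0.0, -0.0]
contact_force: [1.0, -0.2, 0.3]
opening: 0.003
finger_force: 0.0
```

>>> {"name": "drive_tool", "arguments": {
  "targets": [
    {"tx": 0.45, "ty": -1, "tz": 0, "wx": 0, "wy": 0, "wz": -0.045, "claw": -1},
    {"tx": 0.45, "ty": -1, "tz": 0, "wx": 0, "wy": 0, "wz": -0.045, "claw": -1},
    {"tx": 0.45, "ty": -1, "tz": 0, "wx": 0, "wy": 0, "wz": -0.045, "claw": -1},
    {"tx": 0.45, "ty": -1, "tz": 0, "wx": 0, "wy": 0, "wz": -0.045, "claw": -1},
    {"tx": 0.45, "ty": -1, "tz": 0, "wx": 0, "wy": 0, "wz": -0.045, "claw": -1},
    {"tx": 0.45, "ty": -1, "tz": 0, "wx": 0, "wy": 0, "wz": -0.045, "claw": -1},
    {"tx": 0.45, "ty": -1, "tz": 0, "wx": 0, "wy": 0, "wz": -0.045, "claw": -1},
    {"tx": 0.45, "ty": -1, "tz": 0, "wx": 0, "wy": 0, "wz": -0.045, "claw": -1}
  ]
}}

```text
clock: 2.5
tool_pos: [0.4414, 0.0117, 0.3966]
eef_rot: [0.533, 0.846, -0.0, -0.0]
contact_force: [-0.0, -0.0, -0.8]
opening: 0.005
finger_force: 0.0
```

>>> {"name": "drive_tool", "arguments": {
  "targets": [
    {"tx": 0.5, "ty": -1, "tz": -0.5, "wx": 0, "wy": 0, "wz": 0, "claw": -1},
    {"tx": 0.5, "ty": -1, "tz": -0.5, "wx": 0, "wy": 0, "wz": 0, "claw": -1},
    {"tx": 0.5, "ty": -1, "tz": -0.5, "wx": 0, "wy": 0, "wz": 0, "claw": -1},
    {"tx": 0.5, "ty": -1, "tz": -0.5, "wx": 0, "wy": 0, "wz": 0, "claw": -1},
    {"tx": 0.5, "ty": -1, "tz": -0.5, "wx": 0, "wy": 0, "wz": 0, "claw": -1},
    {"tx": 0.5, "ty": -1, "tz": -0.5, "wx": 0, "wy": 0, "wz": 0, "claw": -1},
    {"tx": 0.5, "ty": -1, "tz": -0.5, "wx": 0, "wy": 0, "wz": 0, "claw": -1},
    {"tx": 0.5, "ty": -1, "tz": -0.5, "wx": 0, "wy": 0, "wz": 0, "claw": -1}
  ]
}}

```text
clock: 3.3
tool_pos: [0.5615, -0.228, 0.2756]
eef_rot: [0.532, 0.847, 0.0, -0.001]
contact_force: [-0.0, -0.2, -0.1]
opening: 0.0
finger_force: 0.0
```

>>> {"name": "drive_tool", "arguments": {
  "targets": [
    {"tx": 0.48, "ty": -0.93, "tz": 0, "wx": 0, "wy": 0, "wz": 0, "claw": -1},
    {"tx": 0.48, "ty": -0.93, "tz": 0, "wx": 0, "wy": 0, "wz": 0, "claw": -1},
    {"tx": 0.48, "ty": -0.93, "tz": 0, "wx": 0, "wy": 0, "wz": 0, "claw": -1},
    {"tx": 0, "ty": 0, "tz": -1, "wx": 0, "wy": 0, "wz": 0, "claw": -1},
    {"tx": 0, "ty": 0, "tz": -1, "wx": 0, "wy": 0, "wz": 0, "claw": -1},
    {"tx": 0, "ty": 0, "tz": -1, "wx": 0, "wy": 0, "wz": 0, "claw": -1},
    {"tx": 0, "ty": 0, "tz": -1, "wx": 0, "wy": 0, "wz": 0, "claw": -1},
    {"tx": 0, "ty": 0, "tz": 0, "wx": 0, "wy": 0, "wz": 0, "claw": -1}
  ]
}}

```text
clock: 4.1
tool_pos: [0.6014, -0.3087, 0.1519]
eef_rot: [0.532, 0.847, -0.0, -0.005]
contact_force: [0.5, 0.4, -0.5]
opening: 0.002
finger_force: 0.0
```

>>> {"name": "drive_tool", "arguments": {
  "targets": [
    {"tx": 0, "ty": 0, "tz": -0.6, "wx": 0, "wy": 0, "wz": 0, "claw": -1},
    {"tx": 0, "ty": 0, "tz": -0.6, "wx": 0, "wy": 0, "wz": 0, "claw": -1},
    {"tx": 0, "ty": 0, "tz": -0.5, "wx": 0, "wy": 0, "wz": 0, "claw": -1},
    {"tx": 0, "ty": 0, "tz": -0.3, "wx": 0, "wy": 0, "wz": 0, "claw": -1},
    {"tx": 0, "ty": 0, "tz": -0.15, "wx": 0, "wy": 0, "wz": 0, "claw": -1},
    {"tx": 0, "ty": 0, "tz": 0, "wx": 0, "wy": 0, "wz": 0, "claw": -1},
    {"tx": 0, "ty": 0, "tz": 0, "wx": 0, "wy": 0, "wz": 0, "claw": -1},
    {"tx": 0, "ty": 0, "tz": 0, "wx": 0, "wy": 0, "wz": 0, "claw": -1}
  ]
}}

```text
clock: 4.9
tool_pos: [0.605, -0.311, 0.093]
eef_rot: [0.532, 0.847, 0.0, 0.001]
contact_force: [-0.8, -0.5, 0.4]
opening: 0.007
finger_force: 0.0
```

>>> {"name": "drive_tool", "arguments": {
  "targets": [
    {"tx": 0, "ty": 0, "tz": -0.2, "wx": 0, "wy": 0, "wz": 0, "claw": -1},
    {"tx": 0, "ty": 0, "tz": 0, "wx": 0, "wy": 0, "wz": 0, "claw": -1},
    {"tx": -0.1, "ty": 0.21, "tz": 0, "wx": 0, "wy": 0, "wz": 0, "claw": -1},
    {"tx": -0.1, "ty": 0.21, "tz": 0, "wx": 0, "wy": 0, "wz": 0, "claw": -1},
    {"tx": -0.1, "ty": 0.21, "tz": 0, "wx": 0, "wy": 0, "wz": 0, "claw": -1},
    {"tx": -0.1, "ty": 0.21, "tz": 0, "wx": 0, "wy": 0, "wz": 0, "claw": -1},
    {"tx": -0.1, "ty": 0.21, "tz": 0, "wx": 0, "wy": 0, "wz": 0, "claw": -1},
    {"tx": -0.1, "ty": 0.21, "tz": 0, "wx": 0, "wy": 0, "wz": 0, "claw": -1}
  ]
}}

```text
clock: 5.7
tool_pos: [0.5863, -0.2723, 0.0863]
eef_rot: [0.532, 0.847, 0.0, 0.0]
contact_force: [0.6, -1.8, -0.7]
opening: 0.006
finger_force: 0.8
```

>>> {"name": "drive_tool", "arguments": {
  "targets": [
    {"tx": -0.143, "ty": 0.3, "tz": 0, "wx": 0, "wy": 0, "wz": 0, "claw": -1},
    {"tx": -0.143, "ty": 0.3, "tz": 0, "wx": 0, "wy": 0, "wz": 0, "claw": -1},
    {"tx": -0.143, "ty": 0.3, "tz": 0, "wx": 0, "wy": 0, "wz": 0, "claw": -1},
    {"tx": -0.143, "ty": 0.3, "tz": 0, "wx": 0, "wy": 0, "wz": 0, "claw": -1},
    {"tx": -0.143, "ty": 0.3, "tz": 0, "wx": 0, "wy": 0, "wz": 0, "claw": -1},
    {"tx": -0.143, "ty": 0.3, "tz": 0, "wx": 0, "wy": 0, "wz": 0, "claw": -1},
    {"tx": -0.143, "ty": 0.3, "tz": 0, "wx": 0, "wy": 0, "wz": 0, "claw": -1},
    {"tx": -0.143, "ty": 0.3, "tz": 0, "wx": 0, "wy": 0, "wz": 0, "claw": -1}
  ]
}}

```text
clock: 6.5
tool_pos: [0.5519, -0.2003, 0.0863]
eef_rot: [0.532, 0.847, 0.0, 0.0]
contact_force: [0.0, -1.7, -1.0]
opening: 0.005
finger_force: 1.1
```

>>> {"name": "drive_tool", "arguments": {
  "targets": [
    {"tx": -0.143, "ty": 0.3, "tz": 0, "wx": 0, "wy": 0, "wz": 0, "claw": -1},
    {"tx": -0.143, "ty": 0.3, "tz": 0, "wx": 0, "wy": 0, "wz": 0, "claw": -1},
    {"tx": -0.143, "ty": 0.3, "tz": 0, "wx": 0, "wy": 0, "wz": 0, "claw": -1},
    {"tx": -0.143, "ty": 0.3, "tz": 0, "wx": 0, "wy": 0, "wz": 0, "claw": -1},
    {"tx": -0.1, "ty": 0.2, "tz": 0, "wx": 0, "wy": 0, "wz": 0, "claw": -1},
    {"tx": -0.1, "ty": 0.2, "tz": 0, "wx": 0, "wy": 0, "wz": 0, "claw": -1},
    {"tx": 0, "ty": 0, "tz": 0, "wx": 0, "wy": 0, "wz": 0, "claw": -1},
    {"tx": 0, "ty": 0, "tz": 0, "wx": 0, "wy": 0, "wz": 0, "claw": -1}
  ]
}}

```text
clock: 7.3
tool_pos: [0.5285, -0.1521, 0.0861]
eef_rot: [0.532, 0.847, 0.0, -0.001]
contact_force: [-0.6, 0.1, -0.0]
opening: 0.01
finger_force: 0.0
```

>>> {"name": "drive_tool", "arguments": {
  "targets": [
    {"tx": -0.043, "ty": 0.09, "tz": 0, "wx": 0, "wy": 0, "wz": 0, "claw": -1},
    {"tx": -0.043, "ty": 0.09, "tz": 0, "wx": 0, "wy": 0, "wz": 0, "claw": -1},
    {"tx": -0.043, "ty": 0.09, "tz": 0, "wx": 0, "wy": 0, "wz": 0, "claw": -1},
    {"tx": -0.043, "ty": 0.09, "tz": 0, "wx": 0, "wy": 0, "wz": 0, "claw": -1},
    {"tx": -0.043, "ty": 0.09, "tz": 0, "wx": 0, "wy": 0, "wz": 0, "claw": -1},
    {"tx": 0, "ty": 0, "tz": 0, "wx": 0, "wy": 0, "wz": 0, "claw": -1},
    {"tx": 0, "ty": 0, "tz": 0, "wx": 0, "wy": 0, "wz": 0, "claw": -1},
    {"tx": 0, "ty": 0, "tz": 0, "wx": 0, "wy": 0, "wz": 0, "claw": -1}
  ]
}}

```text
clock: 8.1
tool_pos: [0.5235, -0.1423, 0.0866]
eef_rot: [0.533, 0.846, -0.001, 0.002]
contact_force: [1.8, -7.5, -1.8]
opening: 0.008
finger_force: 3.5
```

>>> {"name": "drive_tool", "arguments": {
  "targets": [
    {"tx": 0.2, "ty": -0.42, "tz": 0, "wx": 0, "wy": 0, "wz": 0, "claw": -1},
    {"tx": 0.2, "ty": -0.42, "tz": 0, "wx": 0, "wy": 0, "wz": 0, "claw": -1},
    {"tx": 0, "ty": 0, "tz": 0.8, "wx": 0, "wy": 0, "wz": 0, "claw": -1},
    {"tx": 0, "ty": 0, "tz": 1, "wx": 0, "wy": 0, "wz": 0, "claw": -1},
    {"tx": 0, "ty": 0, "tz": 1, "wx": 0, "wy": 0, "wz": 0, "claw": -1},
    {"tx": -0.5, "ty": 0.5, "tz": 1, "wx": 0, "wy": 0, "wz": 0, "claw": -1},
    {"tx": -1, "ty": 1, "tz": 0, "wx": 0, "wy": 0, "wz": 0, "claw": -1},
    {"tx": -1, "ty": 1, "tz": 0, "wx": 0, "wy": 0, "wz": 0, "claw": -1}
  ]
}}

```text
clock: 8.9
tool_pos: [0.4598, -0.0895, 0.2012]
eef_rot: [0.533, 0.846, 0.001, 0.001]
contact_force: [0.3, 0.6, -0.6]
opening: 0.005
finger_force: 0.0
```

```bash
python3 - <<'E'
from h import *
from plant import vision
C=np.array([.559,-.217]);R=lambda p:np.array([[.903,.429],[-.429,.903]])@(np.array(p)[:2]-C)
for n in("top","side"):
    s=vision.snapshot(n);np.savez(n+"1.npz",**s);P=cloud(s);im=s["image"]
    hsv=cv2.cvtColor(im,cv2.COLOR_BGR2HSV)
    inb=np.einsum('ij,hwj->hwi',np.array([[.903,.429],[-.429,.903]]),P[...,:2]-C)
    bay=(abs(inb[...,0])<.07)&(inb[...,1]>-.2)&(inb[...,1]<.02)&(P[...,2]>.036)&(P[...,2]<.064)
    red=bay&((hsv[...,0]<8)|(hsv[...,0]>172))&(hsv[...,1]>110); blk=bay&(im.max(-1)<60)
    for nm,m in(("red",red),("blk",blk)):
        q=inb[m];
        if len(q)>5: print(n,nm,len(q),q.min(0).round(3),q.max(0).round(3),q.mean(0).round(3),cv2.minAreaRect((q*1000).astype(np.float32)))
    rd=(abs(inb[...,0])<.06)&(inb[...,1]>0)&(inb[...,1]<.18)&(P[...,2]>.083)&(P[...,2]<.095)&(im.max(-1)<80)
    if rd.sum(): print(n,"ridge",rd.sum(),inb[rd].mean(0))
    a,b=((130,300),(250,470)) if n=="top" else ((110,270),(240,400))
    cv2.imwrite(f"pics/{n}1.png",cv2.resize(im[a[0]:a[1],b[0]:b[1]],None,fx=3.5,fy=3.5,interpolation=2))
E
```

```text
top red 70 [-0.016 -0.06 ] [ 0.025 -0.045] [ 0.004 -0.052] ((4.216501235961914, -53.06163024902344), (10.191200256347656, 41.48610305786133), 79.27888488769531)
top blk 187 [-0.056 -0.197] [ 0.067 -0.133] [ 0.004 -0.177] ((6.040901184082031, -165.205322265625), (63.28947830200195, 123.11157989501953), 88.25403594970703)
top ridge 47 [-0.03009437  0.10053342]
side red 96 [-0.019 -0.062] [ 0.022 -0.043] [ 0.002 -0.051] ((1.1049556732177734, -53.363067626953125), (13.696605682373047, 40.83525848388672), 79.55948638916016)
side blk 97 [-0.041 -0.198] [ 0.02  -0.132] [-0.003 -0.143] ((-20.15920066833496, -158.0947265625), (84.98181915283203, 33.50926208496094), 45.57768630981445)
side ridge 164 [-0.00125036  0.10379612]
```

View pics/top1.png

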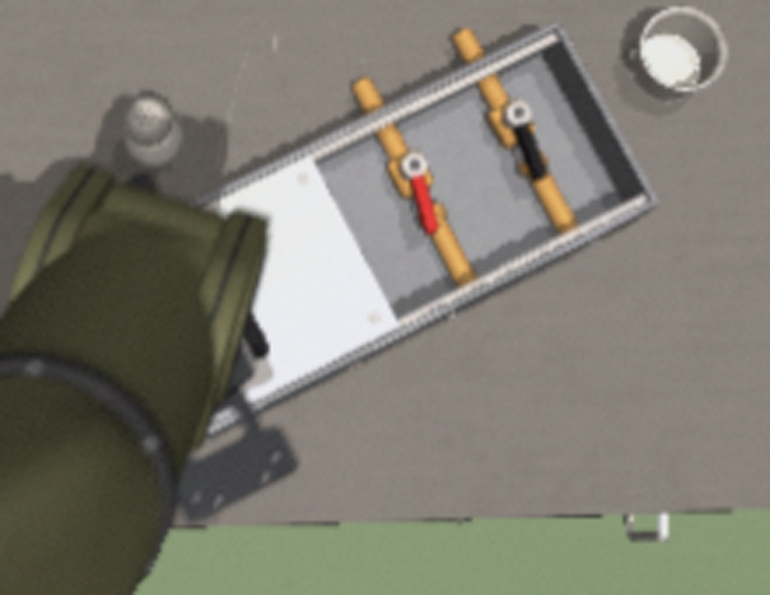

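The top view shows the cover at the left end, with the bay open. The red handle's hub is at crop (413,165) and its tip at (430,232), so red is the cock at box y -60 mm, about 0.18 rad from open. Black is the right-hand one. I'll go in on red's right side.

>>> {"name": "drive_tool", "arguments": {
  "targets": [
    {"tx": 0.593, "ty": -0.98, "tz": 0, "wx": 0, "wy": 0, "wz": 0, "claw": -1},
    {"tx": 0.593, "ty": -0.98, "tz": 0, "wx": 0, "wy": 0, "wz": 0, "claw": -1},
    {"tx": 0.593, "ty": -0.98, "tz": 0, "wx": 0, "wy": 0, "wz": 0, "claw": -1},
    {"tx": 0.593, "ty": -0.98, "tz": 0, "wx": 0, "wy": 0, "wz": 0, "claw": -1},
    {"tx": 0.593, "ty": -0.98, "tz": 0, "wx": 0, "wy": 0, "wz": 0, "claw": -1},
    {"tx": 0.593, "ty": -0.98, "tz": 0, "wx": 0, "wy": 0, "wz": 0, "claw": -1},
    {"tx": 0.593, "ty": -0.98, "tz": 0, "wx": 0, "wy": 0, "wz": 0, "claw": -1},
    {"tx": 0, "ty": 0, "tz": 0, "wx": 0, "wy": 0, "wz": 0, "claw": -1}
  ]
}}

```text
clock: 9.8
tool_pos: [0.5852, -0.3018, 0.2002]
eef_rot: [0.534, 0.845, -0.001, 0.002]
contact_force: [-1.0, -1.1, -0.6]
opening: 0.005
finger_force: 0.0
```

>>> {"name": "drive_tool", "arguments": {
  "targets": [
    {"tx": -0.03, "ty": 0.2, "tz": -1, "wx": 0, "wy": 0, "wz": 0, "claw": -1},
    {"tx": 0, "ty": 0, "tz": -1, "wx": 0, "wy": 0, "wz": 0, "claw": -1},
    {"tx": 0, "ty": 0, "tz": -1, "wx": 0, "wy": 0, "wz": 0, "claw": -1},
    {"tx": 0, "ty": 0, "tz": -0.7, "wx": 0, "wy": 0, "wz": 0, "claw": -1},
    {"tx": 0, "ty": 0, "tz": -0.5, "wx": 0, "wy": 0, "wz": 0, "claw": -1},
    {"tx": 0, "ty": 0, "tz": -0.3, "wx": 0, "wy": 0, "wz": 0, "claw": -1},
    {"tx": 0, "ty": 0, "tz": 0, "wx": 0, "wy": 0, "wz": 0, "claw": -1},
    {"tx": 0, "ty": 0, "tz": 0, "wx": 0, "wy": 0, "wz": 0, "claw": -1}
  ]
}}

```text
clock: 10.6
tool_pos: [0.5838, -0.2897, 0.066]
eef_rot: [0.532, 0.847, 0.0, 0.001]
contact_force: [-0.4, -0.8, 0.5]
opening: 0.005
finger_force: 0.0
```

>>> {"name": "drive_tool", "arguments": {
  "targets": [
    {"tx": 0, "ty": 0, "tz": -0.5, "wx": 0, "wy": 0, "wz": 0, "claw": -1},
    {"tx": 0, "ty": 0, "tz": 0, "wx": 0, "wy": 0, "wz": 0, "claw": -1},
    {"tx": -0.17, "ty": 0.19, "tz": 0, "wx": 0, "wy": 0, "wz": 0, "claw": -1},
    {"tx": -0.1, "ty": 0.11, "tz": 0, "wx": 0, "wy": 0, "wz": 0, "claw": -1},
    {"tx": -0.1, "ty": 0.11, "tz": 0, "wx": 0, "wy": 0, "wz": 0, "claw": -1},
    {"tx": -0.08, "ty": 0.165, "tz": 0, "wx": 0, "wy": 0, "wz": 0, "claw": -1},
    {"tx": -0.08, "ty": 0.165, "tz": 0, "wx": 0, "wy": 0, "wz": 0, "claw": -1},
    {"tx": 0, "ty": 0, "tz": 0, "wx": 0, "wy": 0, "wz": 0, "claw": -1}
  ]
}}

```text
clock: 11.4
tool_pos: [0.5664, -0.2659, 0.0503]
eef_rot: [0.532, 0.847, 0.0, -0.001]
contact_force: [0.2, -1.9, 1.0]
opening: 0.004
finger_force: 0.7
```

>>> {"name": "drive_tool", "arguments": {
  "targets": [
    {"tx": -0.02, "ty": 0.21, "tz": 0, "wx": 0, "wy": 0, "wz": 0, "claw": -1},
    {"tx": -0.02, "ty": 0.21, "tz": 0, "wx": 0, "wy": 0, "wz": 0, "claw": -1},
    {"tx": 0.07, "ty": 0.22, "tz": 0, "wx": 0, "wy": 0, "wz": 0, "claw": -1},
    {"tx": 0.07, "ty": 0.22, "tz": 0, "wx": 0, "wy": 0, "wz": 0, "claw": -1},
    {"tx": 0.08, "ty": 0.11, "tz": 0, "wx": 0, "wy": 0, "wz": 0, "claw": -1},
    {"tx": 0.08, "ty": 0.11, "tz": 0, "wx": 0, "wy": 0, "wz": 0, "claw": -1},
    {"tx": 0, "ty": 0, "tz": 0, "wx": 0, "wy": 0, "wz": 0, "claw": -1},
    {"tx": 0, "ty": 0, "tz": 0, "wx": 0, "wy": 0, "wz": 0, "claw": -1}
  ]
}}

```text
clock: 12.2
tool_pos: [0.5753, -0.2338, 0.0501]
eef_rot: [0.532, 0.847, 0.001, -0.0]
contact_force: [-0.5, -0.2, -0.3]
opening: 0.005
finger_force: 0.0
```

>>> {"name": "drive_tool", "arguments": {
  "targets": [
    {"tx": 0.045, "ty": 0.02, "tz": 0, "wx": 0, "wy": 0, "wz": 0, "claw": -1},
    {"tx": 0.045, "ty": 0.02, "tz": 0, "wx": 0, "wy": 0, "wz": 0, "claw": -1},
    {"tx": 0.045, "ty": 0.02, "tz": 0, "wx": 0, "wy": 0, "wz": 0, "claw": -1},
    {"tx": 0.045, "ty": 0.02, "tz": 0, "wx": 0, "wy": 0, "wz": 0, "claw": -1},
    {"tx": 0, "ty": 0, "tz": 0, "wx": 0, "wy": 0, "wz": 0, "claw": -1},
    {"tx": 0, "ty": 0, "tz": 0, "wx": 0, "wy": 0, "wz": 0, "claw": -1},
    {"tx": 0, "ty": 0, "tz": 0, "wx": 0, "wy": 0, "wz": 0, "claw": -1},
    {"tx": 0, "ty": 0, "tz": 0, "wx": 0, "wy": 0, "wz": 0, "claw": -1}
  ]
}}

```text
clock: 13.0
tool_pos: [0.578, -0.2325, 0.05]
eef_rot: [0.533, 0.846, -0.001, -0.002]
contact_force: [-6.2, 0.1, 3.4]
opening: 0.006
finger_force: 2.8
```

>>> {"name": "drive_tool", "arguments": {
  "targets": [
    {"tx": 0.045, "ty": 0.02, "tz": 0, "wx": 0, "wy": 0, "wz": 0, "claw": -1},
    {"tx": 0.045, "ty": 0.02, "tz": 0, "wx": 0, "wy": 0, "wz": 0, "claw": -1},
    {"tx": 0.045, "ty": 0.02, "tz": 0, "wx": 0, "wy": 0, "wz": 0, "claw": -1},
    {"tx": 0, "ty": 0, "tz": 0, "wx": 0, "wy": 0, "wz": 0, "claw": -1},
    {"tx": 0, "ty": 0, "tz": 0, "wx": 0, "wy": 0, "wz": 0, "claw": -1},
    {"tx": 0, "ty": 0, "tz": 0, "wx": 0, "wy": 0, "wz": 0, "claw": -1},
    {"tx": 0, "ty": 0, "tz": 0, "wx": 0, "wy": 0, "wz": 0, "claw": -1},
    {"tx": 0, "ty": 0, "tz": 0, "wx": 0, "wy": 0, "wz": 0, "claw": -1}
  ]
}}

```text
clock: 13.8
tool_pos: [0.5782, -0.2323, 0.0499]
eef_rot: [0.534, 0.846, -0.003, -0.005]
contact_force: [-13.1, -1.6, 7.7]
opening: 0.006
finger_force: 6.4
```

The force rises with no further motion, so the handle is at its stop. I'll back off, rise and look.

>>> {"name": "drive_tool", "arguments": {
  "targets": [
    {"tx": -0.38, "ty": -0.18, "tz": 0, "wx": 0, "wy": 0, "wz": 0, "claw": -1},
    {"tx": -0.38, "ty": -0.18, "tz": 0, "wx": 0, "wy": 0, "wz": 0, "claw": -1},
    {"tx": 0, "ty": 0, "tz": 0, "wx": 0, "wy": 0, "wz": 0, "claw": -1},
    {"tx": 0, "ty": 0, "tz": 0.8, "wx": 0, "wy": 0, "wz": 0, "claw": -1},
    {"tx": 0, "ty": 0, "tz": 1, "wx": 0, "wy": 0, "wz": 0, "claw": -1},
    {"tx": 0, "ty": 0, "tz": 1, "wx": 0, "wy": 0, "wz": 0, "claw": -1},
    {"tx": 0, "ty": 0, "tz": 1, "wx": 0, "wy": 0, "wz": 0, "claw": -1},
    {"tx": -0.5, "ty": 0.5, "tz": 1, "wx": 0, "wy": 0, "wz": 0, "claw": -1}
  ]
}}

```text
clock: 14.6
tool_pos: [0.5493, -0.228, 0.1959]
eef_rot: [0.533, 0.846, 0.0, 0.003]
contact_force: [-0.9, 0.8, 0.2]
opening: 0.004
finger_force: 0.0
```

>>> {"name": "drive_tool", "arguments": {
  "targets": [
    {"tx": -0.8, "ty": 1, "tz": 0.3, "wx": 0, "wy": 0, "wz": 0, "claw": -1},
    {"tx": -0.8, "ty": 1, "tz": 0.3, "wx": 0, "wy": 0, "wz": 0, "claw": -1},
    {"tx": -0.8, "ty": 1, "tz": 0.3, "wx": 0, "wy": 0, "wz": 0, "claw": -1},
    {"tx": -0.5, "ty": 1, "tz": 0.3, "wx": 0, "wy": 0, "wz": 0, "claw": -1},
    {"tx": 0, "ty": 1, "tz": 0.3, "wx": 0, "wy": 0, "wz": 0, "claw": -1},
    {"tx": 0, "ty": 0, "tz": 0, "wx": 0, "wy": 0, "wz": 0, "claw": -1},
    {"tx": 0, "ty": 0, "tz": 0, "wx": 0, "wy": 0, "wz": 0, "claw": -1},
    {"tx": 0, "ty": 0, "tz": 0, "wx": 0, "wy": 0, "wz": 0, "claw": -1}
  ]
}}

```text
clock: 15.4
tool_pos: [0.4603, -0.0773, 0.2392]
eef_rot: [0.533, 0.846, 0.0, 0.001]
contact_force: [1.1, 0.8, 0.1]
opening: 0.005
finger_force: 0.0
```

```bash
python3 - <<'E'
from h import *
from plant import vision
C=np.array([.559,-.217])
for n in("top","side"):
    s=vision.snapshot(n);P=cloud(s);im=s["image"];hsv=cv2.cvtColor(im,cv2.COLOR_BGR2HSV)
    inb=np.einsum('ij,hwj->hwi',np.array([[.903,.429],[-.429,.903]]),P[...,:2]-C)
    bay=(abs(inb[...,0])<.07)&(inb[...,1]>-.2)&(inb[...,1]<.02)&(P[...,2]>.036)&(P[...,2]<.064)
    red=bay&((hsv[...,0]<8)|(hsv[...,0]>172))&(hsv[...,1]>110)
    q=inb[red];print(n,"red",len(q),cv2.minAreaRect((q*1000).astype(np.float32)) if len(q)>5 else "")
    rd=(abs(inb[...,0])<.06)&(inb[...,1]>0)&(inb[...,1]<.18)&(P[...,2]>.083)&(P[...,2]<.095)&(im.max(-1)<80)
    if rd.sum(): print("ridge",rd.sum(),inb[rd].mean(0))
    if n=="top": cv2.imwrite("pics/e.png",cv2.resize(im[120:290,180:470],None,fx=2.7,fy=2.7,interpolation=2))
E
```

```text
top red 68 ((31.928279876708984, -30.58449363708496), (10.48133373260498, 42.41105651855469), 2.322768449783325)
ridge 100 [-0.01336427  0.10055992]
side red 37 ((29.05988311767578, -31.09429359436035), (7.5348429679870605, 42.21688461303711), 0.8588581085205078)
ridge 159 [0.00108095 0.10365058]
```

View pics/e.png

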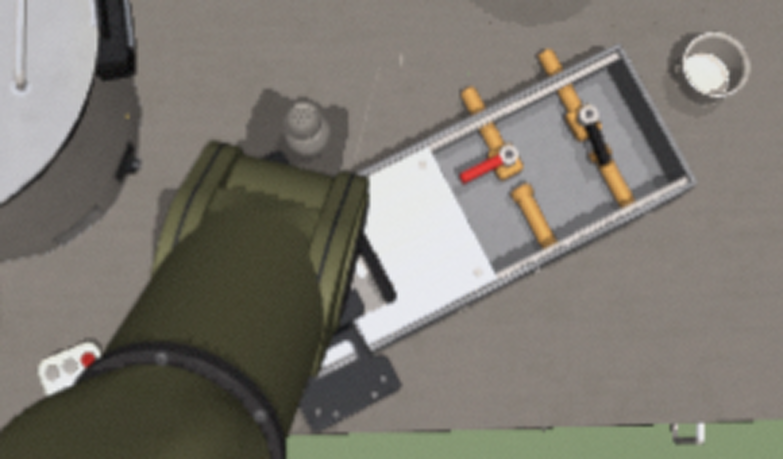

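The final picture shows red lying across its pipe, from (508,155) to (462,178), along the box's +y to within about 2°. The cover is at the left stop, black is unchanged, and the hand is clear.

```bash
python3 -c "
from plant import workorder
print(workorder.finish_job())"
```

```text
the job is handed in; nothing more can be done
None
```

The cover is at the left stop and the red handle is shut across its pipe. The black handle, cup, shaker and timer look undisturbed, the hand is clear, and the job was handed in at about 15.5 s; no verdict came back.

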